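# Lock-up time: card terminal into the till drawer

## Robot

A 7-joint arm with a two-finger parallel gripper is mounted at the origin on the work surface. World frame = base frame: x ahead of the robot, y to its left, z up, the work surface at z = 0. Lengths are in mm, angles in degrees, forces in N, time in s.
With the tool pointing down it reaches from about 425 to 875 mm from the base axis. Payload 4.7 kg.
Tool frame: the origin (TCP) lies at the very end of the fingers, on their centre line; the grasp point (between the pads) lies 19 mm behind it; z points along the fingers, y is the direction in which the jaws open and shut (so a half turn about z gives the same grasp; the last joint's range is limited). The gripper opens to 87 mm and grips with 3 to 60 N. Pads are 19 mm wide; open, the fingers measure 117 mm over their backs; the gripper's body (75 mm by 190 mm) begins 51 mm behind the grasp point.
Start: joints at [64.062, 18.392, -4.016, 83.108, 1.295, 78.541, -3.26], TCP at [292.505, -580.488, 222.587] pointing down, gripper open.
Joint ranges: [-163.93, 163.93], [-17.29, 119.83], [-79.2, 71.16], [3.27, 140.29], [-89.18, 269.18], [5.43, 117.66], [-154.24, 154.24]. Speed limits (degrees/s): [147.25, 147.25, 180, 180, 180, 180, 180].

## Interface

Orientations are given as [roll, pitch, yaw] about the fixed x, y, z axes, in that order (R = Rz(yaw) Ry(pitch) Rx(roll)).
In Python, from station import robot, eyes, hand_in gives the robot as it stands.
- The arm moves only by the tool send_rows, never from a script. Its argument "increments" is a list of rows, each a list of 3 entries, a list of its own where there are three numbers: the opening, from 0 (shut) to 1 (fully open), then the shift along the tool's x, y, z in mm, then the turn, a rotation vector about the tool's x, y, z in degrees. In form: [[hand, [tx, ty, tz], [wx, wy, wz]], ...]. A call has 1 to 20 rows; each row is the pose to reach, as a shift and turn from the pose measured when the call began, along the tool's axes at that moment; what a row does not reach only later rows make up. A row lasts 1/8 s, in which the tool goes at most 62.5 mm and 10.7 degrees, less where a joint would pass 70% of its speed; a pose out of reach is approached as far as the arm can. A call with a gripper value outside its range is refused whole. The fingers move at their own pace and stop on an object; "grip_force" is the grip in N (left out, the last holds). Time passes only in rows, so rows that repeat a pose let the fingers close. It gives the time, the measured TCP pose, the force and the opening at its end, in the units of the state.
- robot.state(): the state, without advancing time (a new reading comes with each control period).
- eyes.snapshot(name): name is "scene" or "top"; returns (picture, depth): 400x640x3 uint8, blue, green, red; 400x640 float32, mm along the optical axis (not along the pixel's ray), 0 where there is no reading.
- eyes.get_calibration(name): a dict with "fx", "fy", "cx", "cy" (pixels), "R" (3x3) and "t" (3): a world point X has camera coordinates R X + t. Camera axes: x right, y down, z forward; pixel columns grow to the right and rows downward; lengths in mm; the calibration is good to about 2 mm. A picture is of the moment at which its call begins. get_calibration takes no time and is no camera call.
- hand_in(): hands the job in, once; it reports no verdict.
Trained networks look in the newest picture that a camera, given by its name, has taken for a name from the list of things; names that differ only in an ending like _2 or _b are one class to them, and where a whole thing is asked for, a point or a joint stands for the part that bears it (a point fixed in the world has none). Each returns a list of dicts, best first, with "confidence" (0 to 1); they miss things now and then, are a little off and sometimes report something else, mostly with a low value. They report only what shows in the picture. A call takes as long as a camera call. They do not tell look-alikes from the thing itself.
- eyes.search_frame(thing, camera): "rect" ([left, top, right, bottom] as shares, 0 to 1, of the picture: columns of its width, rows of its height, round what is visible of it).
The state is a dict: "time": time; "qpos": joint angles; "joint_velocities": joint speeds; "joint_torque": joint torques, N m; "eef_pos": TCP position; "eef_rot": TCP orientation; "contact_force": force on the tool from outside, world axes, zero at the start; "moment": the same for the moment, N m; "gripper_width": finger opening in mm.
Only numpy, scipy, OpenCV 4.12 (cv2) and the standard library are available. Lean on these libraries where they do the work, as an engineer would, in place of code of your own. Each camera call takes 0.05 s, during which the arm holds its last target. There are 200 camera calls.

## Task

Put the card terminal away for the night: lay it flat with its keys up on the rubber mat in the open till drawer, setting it down gently, then push the drawer fully shut without slamming it. Leave the gift box flat in its own bay and do not disturb the other things on the counter.

Things in the scene. Friction and masses are not known exactly. Their poses are not given: they have to be found in the camera images.
- terminal: black hand-held card payment terminal lying flat on the counter, keys up; 130 long (its x) x 58 wide (its y), body 26 high, with a raised printer hump 38 high over the last 40 at its +x end; grey keys at the -x end, small green screen in the middle. Origin: centre of the underside; z up. About 0.3 kg, balanced at its middle. It may lie left or right of the till drawer.
- till_mouth (a point): point at counter level under the middle of the shut drawer's front face; fixed to the till: a grey steel case 290 wide (y) x 95 high, 270 deep counting the drawer front, drawer side towards the robot. +x of the point runs into the till, along the slide. The case covers everything from x = +14 mm to +270 mm, with a 6 thick top.
- till_drawer (a joint): how far the drawer is out, m: 0 fully shut, 0.21 fully out; it starts out by 0.17 to 0.205. It slides along till_mouth's x, runs freely (about 2 N), has no spring, and has a flat front with no handle, only a flush key lock.
- drawer_front (a point): centre of the outer face of the drawer's front panel, 47 mm above the counter; the panel is 286 wide (y) x 87 high (4 to 91 mm above the counter) x 14 thick; +x of the point points into the till. Moves with the drawer.
- drawer_floor (a point): point on the tray's inner floor, 15 mm above the counter, mid-width at the inner face of the front wall (19 mm behind the front's outer face); moves with the drawer, axes as till_mouth's. The tray runs 230 to +x and is 258 wide (y), walls 45 high; a 6 thick, 45 high divider along x at y = 0 makes two bays 126 wide. Things over 65 mm high on the floor do not pass under the case's top.
- mat: loose black rubber mat that lines one of the two bays (left or right varies), 185 (x) x 118 (y) x 5 thick. Origin: centre of the underside, on the tray floor; its x is along the drawer.
- gift_box: closed brown wooden gift box with a small brass disc on the lid, 110 (x) x 85 (y) x 40 high, loose, in the other bay. Origin: centre of the underside. Stays there and goes in with the drawer.
- calculator: flat black desk calculator, 150 (x) x 105 (y) x 20 high, on the counter on the other side of the till from the terminal. Origin: centre of the underside. Bystander.
- phone: black phone lying flat, 150 (x) x 72 (y) x 9. Origin: centre of the underside. Bystander.
- figurine: turned brass figurine, 64 diameter foot, 128 high. Origin: centre of the foot. Bystander.
There are look-alikes about, which are no part of the job. There is more than one size of the gift_box; the one meant has the size given above.

How it is judged:
By the outcome, as a careful person would: the job done as asked, in the order asked, and still so for the second after the job is handed in, with the robot touching nothing.
It also fails if it takes over 54 s, if anything falls off the work surface, if the arm or the gripper's body presses on something with over 40 N, if the wrist force passes 120 N, or if a joint passes its speed limit or range.

## Working session

There is one attempt and no reset: what is moved stays moved. The work goes in short steps, Python scripts to look and compute and a tool call to move; the robot and the scene stay as the last step left them, time stands still between calls to the robot, and variables do not carry over. Pictures are saved under pics/ and viewed, about 8 in all and at most 12, crops included, and the job is handed in when it is done.

Besides the shell and the picture viewer there is one more tool, called after "Request:" as name(argument=value, ...), one argument or row to a line, values as JSON. send_rows: Moves the arm, as the interface text tells. Its arguments: {"type":"object","properties":{"increments":{"type":"array"},"grip_force":{"type":"number"}},"required":["increments"]}

```bash
mkdir -p pics
cat > h.py <<'E'
import numpy as np, cv2
from station import robot, eyes
def cloud(name):
    p,d=eyes.snapshot(name); c=eyes.get_calibration(name)
    v,u=np.mgrid[0:400,0:640]
    X=np.stack([(u-c["cx"])/c["fx"]*d,(v-c["cy"])/c["fy"]*d,d],-1)
    W=(X-np.array(c["t"]))@np.array(c["R"])
    W[d==0]=np.nan
    return p,W
E
python3 - <<'E'
from h import *
import pickle
s=robot.state();print(s)
for n in("scene","top"):
    p,W=cloud(n);cv2.imwrite(f"pics/{n}1.png",p);np.save(n+".npy",W);
    for t in("terminal","till_drawer","mat","gift_box","calculator","phone","figurine"):
        for r in eyes.search_frame(t,n)[:3]:
            q=np.array(r["rect"])*[640,400,640,400];a,b=int((q[0]+q[2])/2),int((q[1]+q[3])/2)
            print(n,t,round(r["confidence"],2),q.astype(int),W[min(b,399),min(a,639)].round())
E
```

```text
{'time': 0.0, 'qpos': array([64.0591194 , 18.43876361, -4.01718741, 83.17512249,  1.29274633,
       78.54262033, -3.2610726 ]), 'joint_velocities': array([ 0.07114924, -0.00250542,  0.02662558, -0.00215416, -0.03283364,
       -0.09596236, -0.04194363]), 'joint_torque': array([-2.16248504e-04, -4.91286707e+01, -4.03952440e-01, -3.12526631e+01,
       -6.39117393e-02,  4.34871786e-02,  1.87100641e-04]), 'eef_pos': array([ 292.27758733, -579.94316343,  221.46317548]), 'eef_rot': array([-1.79888622e+02,  3.15732743e-03,  2.67506872e+01]), 'contact_force': array([-1.00421533, -0.46782656, -0.59036263]), 'moment': array([ 0.03212841, -0.01386008, -0.02103092]), 'gripper_width': 86.97455931473493}
scene terminal 0.94 [413 239 446 291] [551. 346.  26.]
scene till_drawer 0.79 [268 160 370 256] [600. -16.  27.]
scene mat 0.96 [271 183 320 218] [621. -98.  20.]
scene gift_box 0.84 [363 237 390 268] [615. 214.  32.]
scene gift_box 0.61 [301 208 345 247] [661.  53.  53.]
scene calculator 0.74 [233 134 284 169] [ 541. -346.   19.]
scene phone 0.7 [358 283 417 339] [732. 336.  11.]
scene figurine 0.64 [355 285 418 339] [735. 335.   7.]
scene figurine 0.56 [205 155 232 193] [ 731. -323.   70.]
scene figurine 0.41 [270 182 318 219] [627. -97.  22.]
top terminal 0.94 [174 190 208 248] [536. 350.  32.]
top till_drawer 0.87 [275 135 391 225] [624. -20.  64.]
top mat 0.71 [333 142 381 206] [644. -85.  23.]
top gift_box 0.84 [264 239 304 278] [430. 111.  31.]
top gift_box 0.81 [225 180 264 212] [593. 210.  30.]
top gift_box 0.62 [292 148 327 191] [655.  38.  56.]
top calculator 0.98 [430 184 485 248] [ 526. -342.   21.]
top phone 0.6 [175 135 229 163] [726. 330.   9.]
top figurine 0.83 [442 129 473 157] [ 703. -328.   92.]
```

Run:
```python
from h import *
p=cv2.imread("pics/top1.png")[80:300,140:520]
cv2.imwrite("pics/top1c.png",cv2.resize(p,None,fx=2.1,fy=2.1,interpolation=cv2.INTER_CUBIC))
W=np.load("top.npy")
def rect(m,l):
    P=W[m][:,:2].astype(np.float32); r=cv2.minAreaRect(P); print(l,len(P),np.round(r[0],1),np.round(r[1],1),round(r[2],1))
x,y,z=W[...,0],W[...,1],W[...,2]
T=(abs(x-536)<100)&(abs(y-350)<60)
rect(T&(z>15)&(z<60),"term"); rect(T&(z>32),"hump")
S=(abs(y+20)<200)&(z>80)&(z<105)
rect(S&(x<640),"front"); rect(S&(x>640),"case")
rect((abs(x-655)<90)&(z>49)&(z<58)&(y<100)&(y>-15)&(x<735),"gift?")
m=(z>17)&(z<24)&(x>530)&(x<760)&(y<0)&(y>-170);rect(m,"mat")
rect((z>20)&(z<60)&(abs(x-593)<60)&(abs(y-210)<60),"box2")
rect((z>20)&(z<60)&(abs(x-430)<60)&(abs(y-111)<60),"box3")
```

```text
term 1181 [538.1 348.3] [130.9  58.5] 15.5
hump 344 [581.  360.4] [40.1 58.1] 14.9
front 696 [528.9 -10. ] [284.9  14.2] 85.1
case 11382 [846.4 -37.5] [290.3 257.8] 85.1
gift? 1316 [641.4  35.7] [107.5 137.3] 85.4
mat 3020 [635.6 -77.3] [166.9 194.4] 84.8
box2 759 [596.4 207.4] [64.1 81.7] 19.0
box3 790 [429.6 116.5] [81.4 63.8] 49.6
```

View pics/top1c.png

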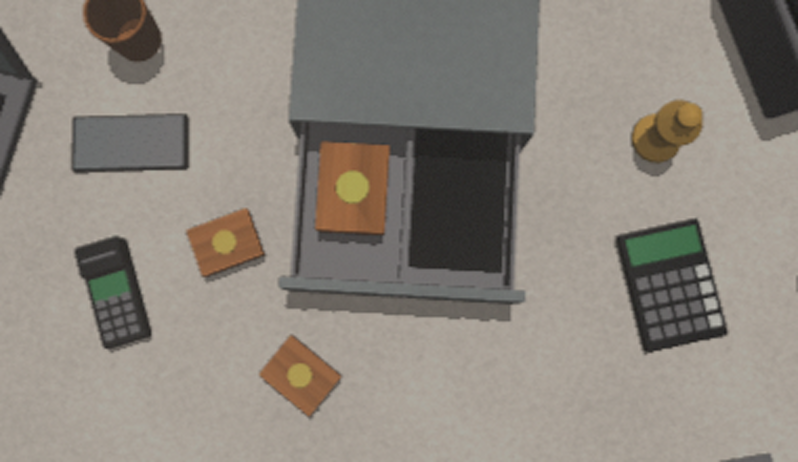

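View pics/scene1.png

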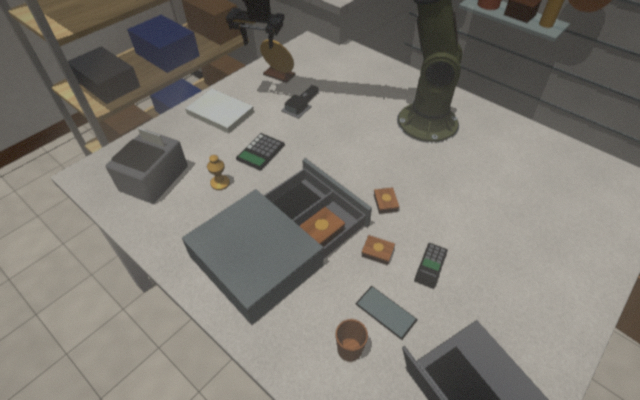

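The top view shows the terminal at crop (113,293), hump end away from the robot. The mat is in the right bay (455,200), and the right-size gift box is in the left bay (353,188). The two smaller boxes on the counter are decoys. The fitted sizes match those given: terminal yaw is about 15.5°, drawer yaw about -5°, and the drawer is out about 182 mm.

```bash
cat >> h.py <<'E'
from scipy.spatial.transform import Rotation as Ro
def to(*targets):  # (x,y,z,yaw) -> shift, turn in tool axes
    s=robot.state();R=Ro.from_euler("xyz",s["eef_rot"],degrees=True)
    for t in targets:
        G=Ro.from_euler("xyz",[180,0,t[3]],degrees=True)
        print(t,R.inv().apply(np.array(t[:3])-s["eef_pos"]).round(1).tolist(),(R.inv()*G).as_rotvec(degrees=True).round(1).tolist())
E
python3 - <<'E'
from h import *
to((560,-200,222,20),(560,150,222,18),(538,348,160,15.5))
# drawer-local mat / gift
W=np.load("top.npy");p=cv2.imread("pics/top1.png").astype(int)
a=np.radians(-5);ex=np.array([np.cos(a),np.sin(a)]);ey=np.array([-ex[1],ex[0]])
L=W[...,:2]-np.array([541,-11]);lx=L@ex;ly=L@ey;z=W[...,2]
m=(ly<-10)&(ly>-122)&(lx>2)&(lx<178)&(z<30)
for k in range(0,60,5):
    q=m&(lx>=k)&(lx<k+5);print(k,q.sum(),p[q].mean().round(),np.median(z[q]).round(1))
for k in range(-130,0,5):
    q=(lx>60)&(lx<140)&(ly>=k)&(ly<k+5);print(k,p[q].mean().round(),np.median(z[q]).round(1))
q=(z>50)&(z<58)&(ly>8)&(ly<120)&(lx>20)&(lx<175);print("gift",lx[q].min(),lx[q].max(),ly[q].min(),ly[q].max())
E
```

```text
(560, -200, 222, 20) [410.1, -219.4, 0.6] [0.0, 0.0, 6.7]
(560, 150, 222, 18) [567.6, -531.9, 0.5] [0.0, 0.0, 8.7]
(538, 348, 160, 15.5) [637.1, -718.7, 62.5] [0.0, 0.0, 11.2]
0 42 113.0 15.2
5 78 112.0 15.0
10 83 113.0 15.6
15 84 92.0 15.9
20 84 45.0 20.7
25 80 45.0 20.4
30 80 45.0 20.3
35 79 45.0 20.7
40 81 45.0 19.9
45 81 44.0 20.4
50 80 44.0 20.8
55 78 44.0 20.5
-130 66.0 26.7
-125 47.0 20.4
-120 44.0 20.4
-115 44.0 20.6
-110 44.0 20.7
-105 44.0 21.0
-100 44.0 20.8
-95 43.0 20.6
-90 43.0 20.7
-85 43.0 20.6
-80 43.0 20.7
-75 43.0 20.2
-70 43.0 20.5
-65 43.0 20.9
-60 43.0 20.3
-55 43.0 20.4
-50 43.0 20.2
-45 43.0 20.0
-40 43.0 20.0
-35 43.0 20.0
-30 43.0 20.4
-25 43.0 20.5
-20 43.0 19.9
-15 44.0 20.4
-10 91.0 17.3
-5 113.0 59.9
gift 54.92061466602396 164.66995856806926 24.086322340085022 109.16010910366992
```

Request:
send_rows(
  increments=[
    [1, [40, -22, 0], [0, 0, 1]],
    [1, [80, -43, 0], [0, 0, 2]],
    [1, [125, -67, 0], [0, 0, 3]],
    [1, [170, -91, 0], [0, 0, 4]],
    [1, [215, -115, 0], [0, 0, 5]],
    [1, [260, -139, 0], [0, 0, 6]],
    [1, [305, -163, 0], [0, 0, 6]],
    [1, [350, -187, 0], [0, 0, 7]],
    [1, [390, -215, 0], [0, 0, 7]],
    [1, [420, -255, 0], [0, 0, 7]],
    [1, [442, -300, 0], [0, 0, 7]],
    [1, [465, -345, 0], [0, 0, 8]],
    [1, [488, -390, 0], [0, 0, 8]],
    [1, [512, -435, 0], [0, 0, 8]],
    [1, [536, -480, 0], [0, 0, 9]],
    [1, [562, -525, 0], [0, 0, 9]],
    [1, [580, -570, 5], [0, 0, 10]],
    [1, [597, -615, 15], [0, 0, 10]],
    [1, [613, -660, 30], [0, 0, 11]],
    [1, [630, -700, 45], [0, 0, 11]],
  ],
)

```text
time: 3.3
eef_pos: [539.8, 329.9, 177.4]
eef_rot: [180.0, -0.0, 15.8]
contact_force: [0.9, -0.4, -0.3]
gripper_width: 86.9
```

Run:
```python
from h import *
s=robot.state();print(s["eef_pos"],s["eef_rot"],s["gripper_width"])
to((538,348.3,60,15.5),(538,348.3,8,15.5))
```

```text
[539.76974244 329.85657499 177.35128562] [ 1.79997589e+02 -3.63412496e-02  1.57576700e+01] 86.94517729253054
(538, 348.3, 60, 15.5) [3.2, -18.2, 117.4] [0.0, -0.0, 0.3]
(538, 348.3, 8, 15.5) [3.2, -18.2, 169.4] [0.0, -0.0, 0.3]
```

Request:
send_rows(
  increments=[
    [1, [3, -18, 30], [0, 0, 0]],
    [1, [3, -18, 65], [0, 0, 0]],
    [1, [3, -18, 95], [0, 0, 0]],
    [1, [3, -18, 120], [0, 0, 0]],
    [1, [3, -18, 140], [0, 0, 0]],
    [1, [3, -18, 155], [0, 0, 0]],
    [1, [3, -18, 165], [0, 0, 0]],
    [1, [3, -18, 170], [0, 0, 0]],
    [1, [3, -18, 170], [0, 0, 0]],
    [0.72, [3, -18, 170], [0, 0, 0]],
    [0.68, [3, -18, 170], [0, 0, 0]],
    [0.5, [3, -18, 170], [0, 0, 0]],
    [0.3, [3, -18, 170], [0, 0, 0]],
    [0.3, [3, -18, 170], [0, 0, 0]],
    [0.3, [3, -18, 170], [0, 0, 0]],
  ],
  grip_force=20,
)

```text
time: 5.18
eef_pos: [538.2, 347.4, 7.6]
eef_rot: [179.9, -0.0, 15.7]
contact_force: [-0.1, -2.1, 2.7]
gripper_width: 57.8
```

Run:
```python
from h import *
s=robot.state();print(s["eef_pos"],s["eef_rot"],s["gripper_width"],s["contact_force"])
to((538,348,200,15.5),(590,200,200,5),(634.8,-86.4,200,-5))
```

```text
[538.24277008 347.43528511   7.60744386] [ 1.79943291e+02 -4.73626727e-02  1.57379860e+01] 57.82864848793962 [-0.11516937 -2.06681345  2.74791858]
(538, 348, 200, 15.5) [0.1, -0.4, -192.4] [0.1, -0.0, 0.2]
(590, 200, 200, 5) [10.0, 156.1, -192.2] [0.1, -0.1, 10.7]
(634.8, -86.4, 200, -5) [-24.6, 444.0, -192.0] [0.0, -0.1, 20.7]
```

Request:
send_rows(
  increments=[
    [0.3, [0, 0, -8], [0, 0, 0]],
    [0.3, [0, 0, -25], [0, 0, 0]],
    [0.3, [0, 0, -50], [0, 0, 0]],
    [0.3, [0, 0, -80], [0, 0, 0]],
    [0.3, [0, 0, -110], [0, 0, 0]],
    [0.3, [0, 0, -135], [0, 0, 0]],
    [0.3, [0, 15, -150], [0, 0, 1]],
    [0.3, [0, 45, -160], [0, 0, 3]],
    [0.3, [0, 80, -165], [0, 0, 5]],
    [0.3, [0, 120, -165], [0, 0, 7]],
    [0.3, [0, 160, -165], [0, 0, 9]],
    [0.3, [-5, 205, -165], [0, 0, 11]],
    [0.3, [-8, 250, -165], [0, 0, 13]],
    [0.3, [-12, 295, -165], [0, 0, 15]],
    [0.3, [-16, 335, -165], [0, 0, 17]],
    [0.3, [-20, 375, -165], [0, 0, 19]],
    [0.3, [-23, 410, -165], [0, 0, 20]],
    [0.3, [-25, 432, -165], [0, 0, 21]],
    [0.3, [-25, 444, -165], [0, 0, 21]],
    [0.3, [-25, 444, -165], [0, 0, 21]],
  ],
)

```text
time: 7.68
eef_pos: [634.4, -86.6, 172.9]
eef_rot: [180.0, -0.0, -5.3]
contact_force: [-0.6, -0.4, -3.7]
gripper_width: 57.7
```

Run:
```python
from h import *
s=robot.state();print(s["eef_pos"],s["eef_rot"],s["gripper_width"],s["contact_force"])
to((634.8,-86.4,60,-5),(634.8,-86.4,28,-5))
p,W=cloud("scene");cv2.imwrite("pics/s2.png",cv2.resize(p[100:280,180:440],None,fx=3,fy=3))
```

```text
[634.41005063 -86.63714902 172.86794921] [ 1.79989894e+02 -4.27372028e-02 -5.28187767e+00] 57.71060901099741 [-0.56372476 -0.41497172 -3.73061771]
(634.8, -86.4, 60, -5) [0.3, -0.3, 112.9] [0.0, -0.0, -0.3]
(634.8, -86.4, 28, -5) [0.3, -0.3, 144.9] [0.0, -0.0, -0.3]
```

View pics/s2.png

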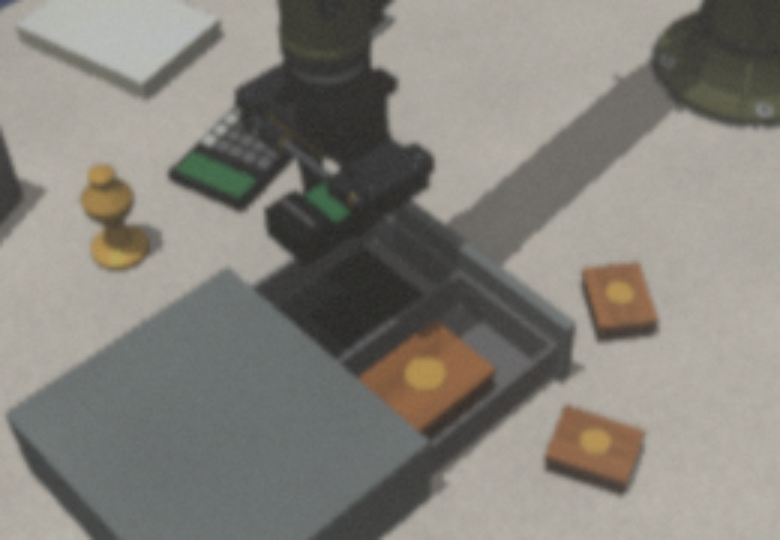

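The terminal is held level over the right bay, above the dark mat at (360,290), with the green screen up at (325,200).

Request:
send_rows(
  increments=[
    [0.3, [0, 0, 15], [0, 0, 0]],
    [0.3, [0, 0, 40], [0, 0, 0]],
    [0.3, [0, 0, 65], [0, 0, 0]],
    [0.3, [0, 0, 85], [0, 0, 0]],
    [0.3, [0, 0, 102], [0, 0, 0]],
    [0.3, [0, 0, 116], [0, 0, 0]],
    [0.3, [0, 0, 126], [0, 0, 0]],
    [0.3, [0, 0, 133], [0, 0, 0]],
    [0.3, [0, 0, 137], [0, 0, 0]],
    [0.3, [0, 0, 140], [0, 0, 0]],
    [0.3, [0, 0, 141], [0, 0, 0]],
    [0.3, [0, 0, 142], [0, 0, 0]],
    [0.3, [0, 0, 142], [0, 0, 0]],
  ],
)

```text
time: 9.35
eef_pos: [634.5, -85.1, 31.1]
eef_rot: [-180.0, -0.1, -5.2]
contact_force: [0.9, -0.0, -4.0]
gripper_width: 58.2
```

Request:
send_rows(
  increments=[
    [0.3, [0, 0, 1], [0, 0, 0]],
    [0.3, [0, 0, 1.5], [0, 0, 0]],
    [0.3, [0, 0, 2], [0, 0, 0]],
    [0.3, [0, 0, 2.5], [0, 0, 0]],
    [0.3, [0, 0, 2.5], [0, 0, 0]],
  ],
)

```text
time: 9.98
eef_pos: [634.5, -85.1, 28.5]
eef_rot: [-180.0, -0.0, -5.2]
contact_force: [-0.4, 0.3, -2.9]
gripper_width: 58.1
```

Request:
send_rows(
  increments=[
    [0.3, [0, 0, 0.5], [0, 0, 0]],
    [0.3, [0, 0, 1], [0, 0, 0]],
    [0.3, [0, 0, 1], [0, 0, 0]],
  ],
)

```text
time: 10.35
eef_pos: [634.5, -85.2, 27.7]
eef_rot: [-180.0, -0.0, -5.2]
contact_force: [-0.9, -0.2, -1.9]
gripper_width: 58.1
```

Request:
send_rows(
  increments=[
    [0.3, [0, 0, 0.4], [0, 0, 0]],
    [0.3, [0, 0, 0.8], [0, 0, 0]],
    [0.3, [0, 0, 0.8], [0, 0, 0]],
  ],
)

```text
time: 10.72
eef_pos: [634.9, -85.1, 27.6]
eef_rot: [-180.0, -0.1, -5.2]
contact_force: [-2.0, 1.2, 3.5]
gripper_width: 57.9
```

Request:
send_rows(
  increments=[
    [0.7, [0, 0, 0], [0, 0, 0]],
    [0.74, [0, 0, 0], [0, 0, 0]],
    [0.8, [0, 0, 0], [0, 0, 0]],
    [0.8, [0, 0, 0], [0, 0, 0]],
    [0.8, [0, 0, -3], [0, 0, 0]],
    [0.8, [0, 0, -10], [0, 0, 0]],
    [0.8, [0, 0, -22], [0, 0, 0]],
    [0.8, [0, 0, -40], [0, 0, 0]],
    [0.8, [0, 0, -65], [0, 0, 0]],
    [0.8, [0, 0, -95], [0, 0, 0]],
    [0.5, [0, 0, -125], [0, 0, 0]],
    [0, [0, 0, -140], [0, 0, 0]],
    [0, [0, 0, -140], [0, 0, 0]],
  ],
)

```text
time: 12.35
eef_pos: [635.5, -85.1, 169.2]
eef_rot: [-180.0, -0.3, -5.2]
contact_force: [-0.2, -0.4, -0.9]
gripper_width: 47.4
```

Run:
```python
from h import *
s=robot.state();print(s["eef_pos"],s["eef_rot"],s["gripper_width"],s["contact_force"])
p,W=cloud("scene");cv2.imwrite("pics/s3.png",cv2.resize(p[100:280,180:440],None,fx=3,fy=3))
a=np.radians(-5);ex=np.array([np.cos(a),np.sin(a)]);ey=np.array([-ex[1],ex[0]])
for d in(0,-100): 
  q=np.array([522,-9.4])+ex*d; print(q)
to((470,-80,168,-5),(470,-5,168,-5),(470,-5,50,-5))
```

```text
[635.48661361 -85.14236378 169.23102416] [-179.99865429   -0.25621227   -5.18478466] 47.364153876451695 [-0.18229372 -0.40103314 -0.93561027]
[522.   -9.4]
[422.38053019  -0.68442573]
(470, -80, 168, -5) [-164.4, 9.7, -0.7] [-0.0, -0.1, -0.2]
(470, -5, 168, -5) [-171.2, -65.0, -0.7] [-0.0, -0.1, -0.2]
(470, -5, 50, -5) [-171.4, -65.0, 117.3] [-0.0, -0.1, -0.2]
```

View pics/s3.png

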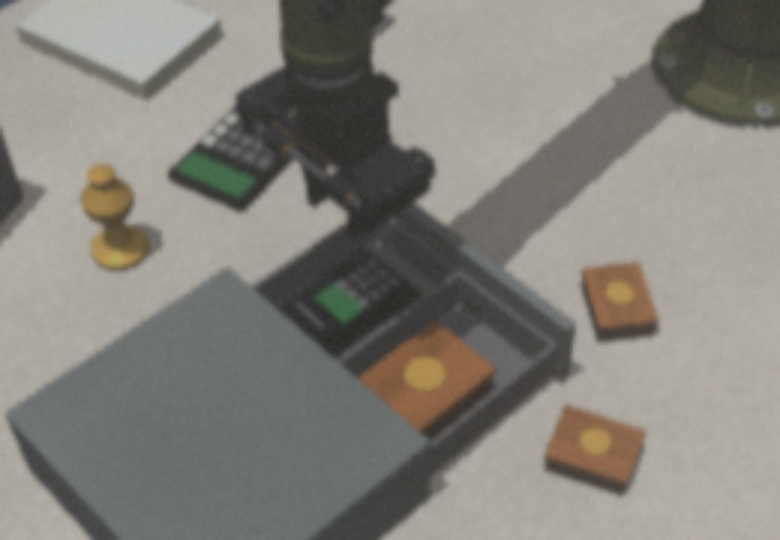

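The terminal lies flat, keys up, inside the mat at (350,295), and the gift box is unmoved at (425,375). Next I go in front of the drawer.

Request:
send_rows(
  increments=[
    [0, [-25, -8, 0], [0, 0, 0]],
    [0, [-60, -22, 0], [0, 0, 0]],
    [0, [-95, -36, 0], [0, 0, 0]],
    [0, [-130, -50, 0], [0, 0, 0]],
    [0, [-155, -60, 0], [0, 0, 0]],
    [0, [-170, -65, 0], [0, 0, 0]],
    [0, [-172, -66, 5], [0, 0, 0]],
    [0, [-172, -66, 30], [0, 0, 0]],
    [0, [-172, -66, 60], [0, 0, 0]],
    [0, [-172, -66, 90], [0, 0, 0]],
    [0, [-172, -66, 110], [0, 0, 0]],
    [0, [-172, -66, 120], [0, 0, 0]],
    [0, [-172, -66, 122], [0, 0, 0]],
    [0, [-172, -66, 122], [0, 0, 0]],
  ],
)

```text
time: 14.15
eef_pos: [470.2, -4.0, 45.8]
eef_rot: [-180.0, -0.2, -5.2]
contact_force: [0.3, -0.2, -0.3]
gripper_width: 0.6
```

Request:
send_rows(
  increments=[
    [0, [8, 0, 0], [0, 0, 0]],
    [0, [18, 0, 0], [0, 0, 0]],
    [0, [26, 0, 0], [0, 0, 0]],
    [0, [31, 0, 0], [0, 0, 0]],
    [0, [34, 0, 0], [0, 0, 0]],
    [0, [37, 0, 0], [0, 0, 0]],
    [0, [40, 0, 0], [0, 0, 0]],
    [0, [43, 0, 0], [0, 0, 0]],
    [0, [47, 0, 0], [0, 0, 0]],
    [0, [52, 0, 0], [0, 0, 0]],
    [0, [58, 0, 0], [0, 0, 0]],
    [0, [65, 0, 0], [0, 0, 0]],
    [0, [72, 0, 0], [0, 0, 0]],
    [0, [79, 0, 0], [0, 0, 0]],
    [0, [86, 0, 0], [0, 0, 0]],
    [0, [93, 0, 0], [0, 0, 0]],
    [0, [100, 0, 0], [0, 0, 0]],
    [0, [106, 0, 0], [0, 0, 0]],
    [0, [111, 0, 0], [0, 0, 0]],
    [0, [114, 0, 0], [0, 0, 0]],
  ],
)

```text
time: 16.65
eef_pos: [584.2, -14.4, 46.3]
eef_rot: [-180.0, -0.2, -5.2]
contact_force: [-1.8, 0.4, -1.2]
gripper_width: 0.6
```

Run:
```python
from h import *
s=robot.state();print(s["eef_pos"],s["eef_rot"],s["contact_force"])
p,W=cloud("scene");cv2.imwrite("pics/s4.png",cv2.resize(p[100:280,180:440],None,fx=3,fy=3))
to((694.3,-24.5,45.8,-5))
```

```text
[584.21955174 -14.41729147  46.25447767] [-179.98498015   -0.18794043   -5.20252188] [-1.80728253  0.4201361  -1.21960357]
(694.3, -24.5, 45.8, -5) [110.1, -0.0, 1.0] [-0.0, -0.2, -0.2]
```

View pics/s4.png

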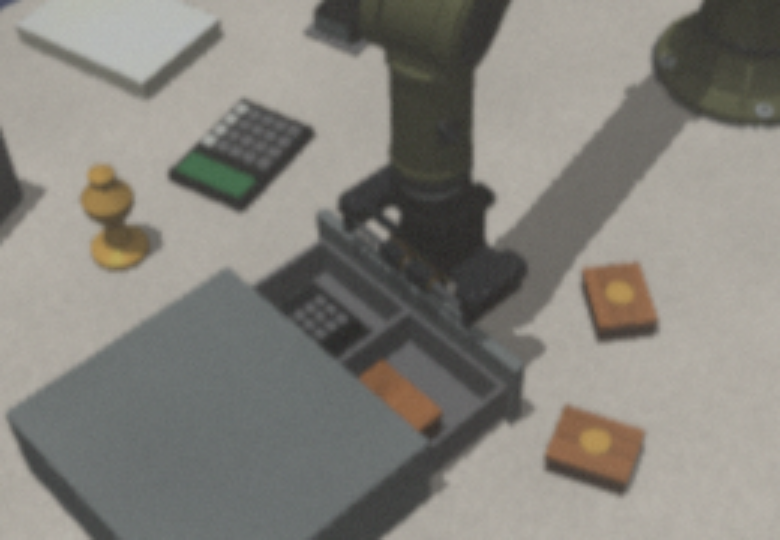

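The drawer is sliding in straight with its contents in place, and the case is unmoved at (220,420). I keep pushing and slow towards the end.

Request:
send_rows(
  increments=[
    [0, [3, 0, 0], [0, 0, 0]],
    [0, [8, 0, 0], [0, 0, 0]],
    [0, [14, 0, 0], [0, 0, 0]],
    [0, [21, 0, 0], [0, 0, 0]],
    [0, [28, 0, 0], [0, 0, 0]],
    [0, [35, 0, 0], [0, 0, 0]],
    [0, [42, 0, 0], [0, 0, 0]],
    [0, [49, 0, 0], [0, 0, 0]],
    [0, [56, 0, 0], [0, 0, 0]],
    [0, [63, 0, 0], [0, 0, 0]],
    [0, [70, 0, 0], [0, 0, 0]],
    [0, [76, 0, 0], [0, 0, 0]],
    [0, [81, 0, 0], [0, 0, 0]],
    [0, [85, 0, 0], [0, 0, 0]],
    [0, [88, 0, 0], [0, 0, 0]],
    [0, [91, 0, 0], [0, 0, 0]],
    [0, [94, 0, 0], [0, 0, 0]],
    [0, [96, 0, 0], [0, 0, 0]],
    [0, [98, 0, 0], [0, 0, 0]],
    [0, [100, 0, 0], [0, 0, 0]],
  ],
)

```text
time: 19.2
eef_pos: [684.4, -23.7, 46.8]
eef_rot: [-180.0, -0.2, -5.2]
contact_force: [-1.8, 0.7, -0.1]
gripper_width: 0.2
```

Request:
send_rows(
  increments=[
    [0, [1.5, 0, 0], [0, 0, 0]],
    [0, [3, 0, 0], [0, 0, 0]],
    [0, [4.5, 0, 0], [0, 0, 0]],
    [0, [6, 0, 0], [0, 0, 0]],
    [0, [7, 0, 0], [0, 0, 0]],
    [0, [8, 0, 0], [0, 0, 0]],
    [0, [8, 0, 0], [0, 0, 0]],
  ],
)

```text
time: 20.08
eef_pos: [692.6, -24.4, 46.9]
eef_rot: [-180.0, -0.3, -5.2]
contact_force: [-0.4, 1.1, -1.3]
gripper_width: 0.3
```

Request:
send_rows(
  increments=[
    [0, [0.7, 0, 0], [0, 0, 0]],
    [0, [1.4, 0, 0], [0, 0, 0]],
    [0, [2.1, 0, 0], [0, 0, 0]],
    [0, [2.8, 0, 0], [0, 0, 0]],
    [0, [2.8, 0, 0], [0, 0, 0]],
  ],
)

```text
time: 20.7
eef_pos: [695.5, -24.7, 46.8]
eef_rot: [-180.0, -0.3, -5.2]
contact_force: [-2.1, 0.9, -1.1]
gripper_width: 0.4
```

Request:
send_rows(
  increments=[
    [0, [0.7, 0, 0], [0, 0, 0]],
    [0, [1.4, 0, 0], [0, 0, 0]],
    [0, [2.1, 0, 0], [0, 0, 0]],
    [0, [2.8, 0, 0], [0, 0, 0]],
    [0, [2.8, 0, 0], [0, 0, 0]],
  ],
)

```text
time: 21.32
eef_pos: [696.0, -24.7, 46.9]
eef_rot: [180.0, 0.0, -5.2]
contact_force: [-9.5, 1.2, 4.7]
gripper_width: 0.3
```

Contact force rose to 9.5 N and the tool stalled, so the drawer is at its stop. Backing off and checking.

Request:
send_rows(
  increments=[
    [0, [-1, 0, 0], [0, 0, 0]],
    [0, [-5, 0, 0], [0, 0, 0]],
    [0, [-15, 0, 0], [0, 0, 0]],
    [0, [-35, 0, 0], [0, 0, 0]],
    [0, [-60, 0, 0], [0, 0, 0]],
    [0, [-90, 0, -5], [0, 0, 0]],
    [0, [-120, 0, -20], [0, 0, 0]],
    [0, [-145, 0, -50], [0, 0, 0]],
    [0, [-165, 0, -90], [0, 0, 0]],
    [0, [-180, 0, -130], [0, 0, 0]],
    [0, [-180, 0, -150], [0, 0, 0]],
    [0, [-180, 0, -150], [0, 0, 0]],
  ],
)

```text
time: 22.82
eef_pos: [517.7, -8.5, 198.8]
eef_rot: [179.9, -0.3, -5.2]
contact_force: [0.8, -0.3, -0.6]
gripper_width: 0.6
```

Run:
```python
from h import *
p,W=cloud("scene");cv2.imwrite("pics/s5.png",cv2.resize(p[100:350,180:460],None,fx=2.8,fy=2.4))
a=np.radians(-5);ex=np.array([np.cos(a),np.sin(a)]);ey=np.array([-ex[1],ex[0]])
for n in("scene","top"):
    if n=="top": p,W=cloud("top")
    L=W[...,:2]-np.array([703.8,-25.3]);lx=L@ex;ly=L@ey;z=W[...,2]
    m=(abs(ly)<125)&(lx>-40)&(lx<280)
    q=m&(z>84)&(z<105);print(n,"high lx",np.percentile(lx[q],[0,.5,2,98,100]).round(1))
    q=m&(z>86)&(z<93)&(lx<30);print(" panel-top lx",q.sum(),np.percentile(lx[q],[0,50,100]).round(1) if q.any() else "")
```

```text
scene high lx [  3.4   5.8  10.5 270.7 274.4]
 panel-top lx 346 [ 3.4 11.7 29.9]
top high lx [  0.5   1.6   5.  264.9 272.3]
 panel-top lx 575 [ 0.5  8.4 29.5]
```

View pics/s5.png

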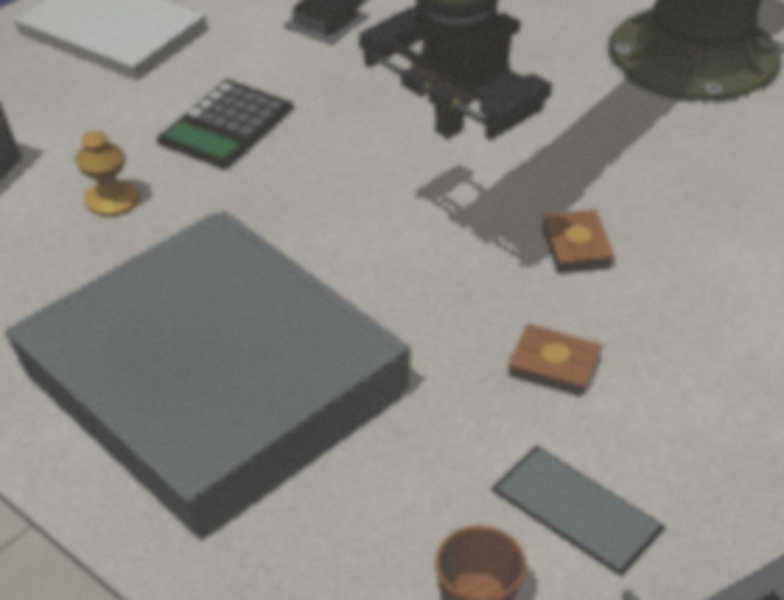

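The drawer front is flush with the case at (315,280). The panel measures within about 1–3 mm of the shut position in both cameras, and the bystanders look unmoved.

```bash
python3 -c "
from station import hand_in
print(hand_in())"
```

```text
the job is handed in; nothing more can be done
None
```

The terminal is in the till drawer, flat and keys up on the mat in the right bay. The drawer is pushed shut, and I've handed the job in at about 23 s.

- **Placing:** I gripped the terminal across its width and lowered it slowly onto the mat, with about 3.5 N at contact. A picture taken after release showed it flat inside the mat, with the gift box still flat in its own bay.
- **Closing:** I pushed the drawer at about 55 mm/s, then at under 10 mm/s near the end. The tool stalled at the stop with about 9.5 N. Afterwards both cameras put the front panel within about 1–3 mm of fully shut, which is near the calibration error, so I also relied on that stall.
- **Other things:** In the last picture the calculator, phone, figurine and two smaller boxes looked undisturbed, and the arm was clear of everything. I checked these by eye and did not measure them again. The contents can't be seen with the drawer shut; I last saw them about halfway through closing, still in place.

No check failed or disagreed.

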